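Feed the walnut samples into the sample mill

TASK

Take the loose blue lid off the mill's feed hopper and lay it flat on the green mat, then pick up the sample tray by its handle and tip all five walnuts into the hopper. Set the empty tray back down upright on the bench; put the lid and the tray down gently, without dropping them, and leave everything else on the bench where it stands.

Things in the scene. Friction and masses are not known exactly. Their poses are not given: they have to be found in the camera images.
- mill: White bench-top sample mill, fixed to the bench: 200 x 200 mm base, 55 mm high, with a square steel feed hopper on it and a 110 mm high motor housing behind the hopper, reaching 220 mm behind the origin (its +x side). Control strip with a red button on its -x side. Origin on the bench under the centre of the hopper; z up.
- hopper_mouth (a point): Centre of the feed hopper's square mouth, at rim height, 140 mm above the bench; axes as the mill's. The mouth is 160 x 160 mm inside, with a flange of 188 x 188 mm outside; the funnel narrows to 100 x 100 mm at its floor, 80 mm below the rim.
- lid: Loose navy-blue hopper lid: 180 x 180 x 8 mm plate, with a 138 x 138 x 8 mm plug under it that sits inside the mouth at the start, and a white upright grip fin on top, 16 mm thick (lid x), 90 mm long (lid y) and 40 mm high. 0.22 kg. Origin at the centre of the plug's underside: plate top at z = 16 mm, fin from z = 16 to 56 mm.
- mat: Green mat, fixed, 220 x 220 x 3 mm, flat on the bench. Origin at the centre of its underside.
- tray: Boat-shaped aluminium sample tray, 195 mm long (x), 112 mm wide (y), about 0.26 kg. Flat floor 90 mm long; at both ends the floor slopes up at 25 degrees to a pouring lip 97 mm from the middle, 25 mm high. Side walls 4 mm thick, 42 mm high. Both ends are alike; it pours from either. Origin at the centre of its underside.
- tray_handle (a point): Centre of the tray's blue bridge handle, 86 mm above the tray's origin: a straight bar along tray y from side wall to side wall, 112 mm long, 16 mm thick (tray x), 18 mm high, above the middle of the tray. Axes as the tray's.
- nut0: Walnut, brown, 32 mm thick and 37 mm long, 15 g; one of five lying in the tray at the start. Origin at its centre.
- nut1: Walnut, brown, 32 mm thick and 37 mm long, 15 g; one of five lying in the tray at the start. Origin at its centre.
- nut2: Walnut, brown, 32 mm thick and 37 mm long, 15 g; one of five lying in the tray at the start. Origin at its centre.
- nut3: Walnut, brown, 32 mm thick and 37 mm long, 15 g; one of five lying in the tray at the start. Origin at its centre.
- nut4: Walnut, brown, 32 mm thick and 37 mm long, 15 g; one of five lying in the tray at the start. Origin at its centre.
- jar: Bystander: amber glass jar, 64 mm across, 100 mm high. Origin under its centre.
- bottle: Bystander: white bottle with blue cap, 60 mm across, 160 mm high. Origin under its centre.
- probe: Bystander: aluminium compression probe standing on its disc, 50 mm across, 70 mm high. Origin under its centre.
- weight: Bystander: brass calibration weight, 38 mm across, 60 mm high. Origin under its centre.
- brush: Bystander: red-handled cleaning brush lying flat, 180 mm long (its x). Origin under its centre.
- beaker: Bystander: white ceramic cup, 76 mm across, 90 mm high. Origin under its centre.
Mind the look-alikes: they are no part of the job. Leave any black look-alike of the tray alone.

How it is judged:
By the outcome, as a careful person would: the job done as asked, in the order asked, and still so for the second after the job is handed in, with the robot touching nothing.
It also fails if it takes over 72 s, if anything falls off the work surface, if the arm or the gripper's body presses on something with over 40 N, if the wrist force passes 120 N, or if a joint passes its speed limit or range.

ROBOT

A 6-joint arm with a two-finger parallel gripper is mounted at the origin on the work surface. World frame = base frame: x ahead of the robot, y to its left, z up, the work surface at z = 0. Lengths are in m, angles in rad, forces in N, time in s.
With the tool pointing down it reaches from about 0.275 to 0.85 m from the base axis. Payload 5.2 kg.
Tool frame: the origin (TCP) lies midway between the tips of the shut fingers; the grasp point (between the pads) lies 19 mm behind it; z points along the fingers, y is the line along which they close (so a half turn about z gives the same grasp; the last joint's range is limited). The gripper opens to 85 mm and grips with 20 to 120 N. Pads are 22 mm wide; open, the fingers measure 114 mm over their backs; the gripper's body (76 mm by 85 mm) begins 54 mm behind the grasp point. The pads swing forward as they close: fully open they stand 13 mm farther back than shut.
Start: joints at [-1.537, 0.259, 1.535, -0, 1.348, -0.203], TCP at [0.129, -0.535, 0.231] pointing down, gripper open.
Joint ranges: [-3.14, 3.14], [-0.91, 2.08], [0.19, 2.58], [-1.22, 4.36], [0.22, 2.71], [-3.12, 3.12]. Speed limits (rad/s): [2.57, 2.57, 3.14, 3.14, 3.14, 3.14].

INTERFACE

Orientations are given as [roll, pitch, yaw] about the fixed x, y, z axes, in that order (R = Rz(yaw) Ry(pitch) Rx(roll)).
In Python, from cell import status, optics, order gives the robot as it stands.
- The arm moves only by the tool move_arm, never from a script. Its argument "moves" is text: rows parted by semicolons, each of 7 numbers parted by spaces: the shift along the tool's x, y, z in units of 300 mm (1.0 is 300 mm), then the turn, a rotation vector about the tool's x, y, z in units of 360 degrees (1.0 is 360 degrees), then the gripper's target within -1 to 1 (shut at 1, half-way at 0, fully open at -1). A call has 1 to 10 rows; each row is the pose to reach, as a shift and turn from the pose commanded when the call began, along the tool's axes at that moment, turning the shorter way round; what a row does not reach only later rows make up. A row lasts 1/10 s, in which the tool goes at most 50 mm and 8.59 degrees, less where a joint would pass 70% of its speed; a pose out of reach is approached as far as the arm can. A call with a number of a shift or a turn outside -1 to 1 is refused whole. A call with a gripper value outside its range is refused whole. The fingers move at their own pace and stop on an object; "newtons" is the grip in N (left out, the last holds). Time passes only in rows, so rows that repeat a pose let the fingers close. It gives the time, the measured TCP pose, the force, the opening and the grip force at its end, in the units of the state.
- status.read_state(): the state, without advancing time (a new reading comes with each control period).
- optics.read_camera(name): name is "side" or "top" or "wrist"; returns (picture, depth): 400x640x3 uint8, blue, green, red; 400x640 float32, m along the optical axis (not along the pixel's ray), 0 where there is no reading.
- optics.camera_params(name): a dict with "fx", "fy", "cx", "cy" (pixels), "world_to_cam" (4x4, takes a point from world to camera coordinates); the wrist camera has in their place "T_tool_cam" (4x4, takes a point from camera to tool coordinates, whose origin is the TCP and whose axes are the flange's). Camera axes: x right, y up, looking along -z (the intrinsics and any distortion apply to the point x, -y, -z); pixel columns grow to the right and rows downward; lengths in m; the calibration is good to about 2 mm. A picture is of the moment at which its call begins: read the wrist's pose just before it. camera_params takes no time and is no camera call.
- order.job_done(): hands the job in; it is judged then, once.
The state is a dict: "time_s": time; "joint_positions": joint angles; "joint_vel": joint speeds; "joint_efforts": joint torques, N m; "tcp_pos": TCP position; "eef_rot": TCP orientation; "ft_force": force on the tool from outside, world axes, zero at the start; "wrist_torque": the same for the moment, N m; "grip_width": finger opening in m; "gripper_force": force on a finger pad.
Only numpy, scipy, OpenCV 4.12 (cv2) and the standard library are available. Lean on these libraries where they do the work, as an engineer would, in place of code of your own. Each camera call takes 0.05 s, during which the arm holds its last target. There are 200 camera calls.

## Working session

There is one attempt and no reset: what is moved stays moved. The work goes in short steps, Python scripts to look and compute and a tool call to move; the robot and the scene stay as the last step left them, time stands still between calls to the robot, and variables do not carry over. Pictures are saved under pics/ and viewed, at most 10 in all, crops included, and the job is handed in when it is done.

Besides the shell and the picture viewer there is one more tool, called after "Emit:" as a command line: name --argument value ..., lists and objects as JSON in quotes. move_arm: Moves the arm, as the interface text tells. Shifts and turns lie within -1 to 1; 1 stands for 300 mm of shift or 360 degrees of turn. Its arguments: {"type":"object","properties":{"moves":{"type":"string"},"newtons":{"type":"number"}},"required":["moves"]}

```bash
mkdir -p pics
cat > h.py <<'E'
import numpy as np, cv2
from cell import status, optics, order
from scipy.spatial.transform import Rotation as R
def cloud(name):
    s=status.read_state(); img,d=optics.read_camera(name); p=optics.camera_params(name)
    v,u=np.mgrid[0:400,0:640]
    c=np.stack([(u-p["cx"])/p["fx"]*d,-(v-p["cy"])/p["fy"]*d,-d],-1)
    if "world_to_cam" in p: T=np.linalg.inv(np.array(p["world_to_cam"]))
    else:
        T=np.eye(4);T[:3,:3]=R.from_euler("xyz",s["eef_rot"]).as_matrix();T[:3,3]=s["tcp_pos"];T=T@np.array(p["T_tool_cam"])
    w=c@T[:3,:3].T+T[:3,3]; w[d==0]=np.nan
    return img,w
E
python3 - <<'E'
from h import *
for n in("top","side"):
    i,w=cloud(n); cv2.imwrite(f"pics/{n}0.png",i); np.savez(f"{n}0.npz",i=i,w=w)
    p=optics.camera_params(n); print({k:np.round(v,3).tolist() for k,v in p.items()})
print(status.read_state())
E
```

```text
{'fx': 420.445, 'fy': 420.445, 'cx': 316.853, 'cy': 193.669, 'world_to_cam': [[0.003, -1.0, 0.001, 0.018], [0.985, 0.003, 0.174, -0.474], [-0.174, 0.0, 0.985, -1.301], [0.0, 0.0, 0.0, 1.0]]}
{'fx': 416.932, 'fy': 416.932, 'cx': 319.455, 'cy': 206.01, 'world_to_cam': [[-0.847, -0.532, 0.005, 0.399], [0.414, -0.655, 0.632, -0.268], [-0.333, 0.537, 0.775, -1.257], [0.0, 0.0, 0.0, 1.0]]}
{'time_s': 0.1, 'joint_positions': array([-1.53677982e+00,  2.59289603e-01,  1.53592607e+00, -1.56391380e-05,
        1.34798598e+00, -2.02799830e-01]), 'joint_vel': array([-7.38704535e-04, -1.87013476e-03, -3.63218237e-03,  2.63313035e-05,
        3.44908935e-04,  1.25367416e-03]), 'joint_efforts': array([-3.41437672e-04, -4.46974826e+01, -2.91250187e+01, -3.28851447e-04,
        6.26589608e-03, -1.30731019e-05]), 'tcp_pos': array([ 0.12903704, -0.5341905 ,  0.23056642]), 'eef_rot': array([-3.14001355e+00, -3.09138546e-04,  2.36819565e-01]), 'ft_force': array([-0.40489413,  0.50088847, -0.57877282]), 'wrist_torque': array([ 0.03996231, -0.01623719, -0.01167003]), 'gripper_force': 0.0, 'grip_width': 0.08546549269768576}
```

View pics/top0.png

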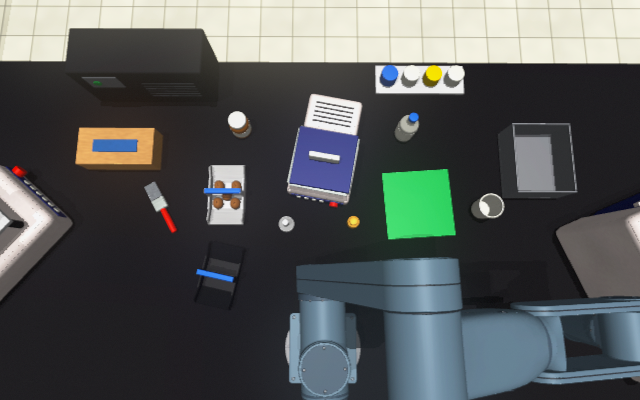

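View pics/side0.png

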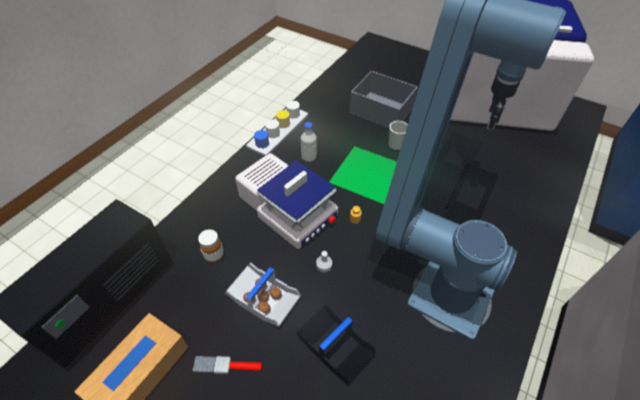

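The top view shows the closed mill with its navy lid (white fin at 324,157) and the green mat (419,204). The silver tray with five nuts is at (225,195), with its blue bar at (222,190).

Possible look-alikes for the tray handle:
- black tray's bar (215,275)
- wooden block with a blue stripe (115,146)
- silver tray's bar (222,190), which is my choice because it is aluminium and holds the nuts

Possible look-alikes for the lid are the big machines at the left and right edges, with a blue top in the side view at (560,15). I choose the lid on the small mill.

```bash
cat >> h.py <<'E'
def rect(P,m,name):
    """min-area rect in xy of world points under mask m"""
    q=P[m]; q=q[np.isfinite(q).all(1)]
    q=q[np.abs(q[:,2]-np.median(q[:,2]))<.012]
    (cx,cy),(a,b),ang=cv2.minAreaRect((q[:,:2]*1000).astype(np.float32))
    if a<b: a,b,ang=b,a,ang+90
    print(name,len(q),"c",round(cx),round(cy),"size",round(a),round(b),"long-axis deg",round((ang+90)%180-90,1),"zmed",np.round(np.median(q[:,2])*1000))
E
python3 - <<'E'
from h import *
for n,boxes in (("top",dict(fin=(305,342,145,168),lid=(285,362,122,205),mat=(375,462,165,243),bar=(200,246,180,200),tray=(203,250,160,228),bar_black=(190,240,262,290))),
                ("side",dict(fin=(280,310,165,200),lid=(255,340,160,225),mat=(325,400,145,205),bar=(244,278,264,302),tray=(222,305,260,330)))):
    z=np.load(n+"0.npz"); i,w=z["i"],z["w"]; hsv=cv2.cvtColor(i,cv2.COLOR_BGR2HSV); H,S,V=[hsv[...,k].astype(int) for k in range(3)]
    for k,(a,b,c,d) in boxes.items():
        B=np.zeros((400,640),bool);B[c:d,a:b]=1
        zz=w[...,2]
        m={"f":(S<60)&(V>150)&(zz>.165),"l":(H>105)&(S>80)&(zz>.13)&(zz<.18),"m":(H>45)&(H<75)&(S>150),"b":(H>100)&(H<125)&(S>150)&(V>100),"t":(S<50)&(V>100)&(zz>.01)}[k[0]]
        m=m&B
        if m.sum()>10: rect(w,m,n+" "+k)
        else: print(n,k,m.sum())
z=np.load("top0.npz");w=z["w"]
for k,(u,v) in dict(bottle=(406,128),probe=(286,222),weight=(353,221),jar=(238,118),beaker=(488,206),black=(218,275),brush=(160,205),housing=(335,110)).items(): print(k,np.round(w[v,u],3))
big=lambda i,a,b,c,d:cv2.resize(i[c:d,a:b],None,fx=4,fy=4,interpolation=2)
cv2.imwrite("pics/crop.png",np.hstack([big(z["i"],190,260,150,240),big(z["i"],280,370,120,210)]))
E
```

```text
top fin 161 c 562 0 size 89 17 long-axis deg 79.9 zmed 188.0
top lid 3151 c 561 -1 size 180 177 long-axis deg -9.9 zmed 148.0
top mat 4532 c 451 -312 size 225 223 long-axis deg -86.2 zmed 2.0
top bar 183 c 475 312 size 111 15 long-axis deg -89.7 zmed 94.0
top tray 784 c 476 312 size 192 111 long-axis deg 0.2 zmed 20.0
top bar_black 210 c 219 324 size 112 16 long-axis deg 77.5 zmed 94.0
side fin 103 c 561 1 size 87 18 long-axis deg 80.4 zmed 187.0
side lid 1985 c 562 -1 size 181 180 long-axis deg 80.3 zmed 147.0
side mat 2340 c 455 -315 size 238 223 long-axis deg -84.8 zmed 1.0
side bar 192 c 474 311 size 108 16 long-axis deg -89.8 zmed 93.0
side tray 904 c 475 313 size 196 112 long-axis deg -0.3 zmed 19.0
bottle [ 0.671 -0.258  0.108]
probe [0.38  0.115 0.07 ]
weight [ 0.385 -0.093  0.059]
jar [0.706 0.27  0.097]
beaker [ 0.441 -0.538  0.008]
black [0.219 0.313 0.092]
brush [0.438 0.525 0.025]
housing [ 0.731 -0.036  0.106]
```

View pics/crop.png

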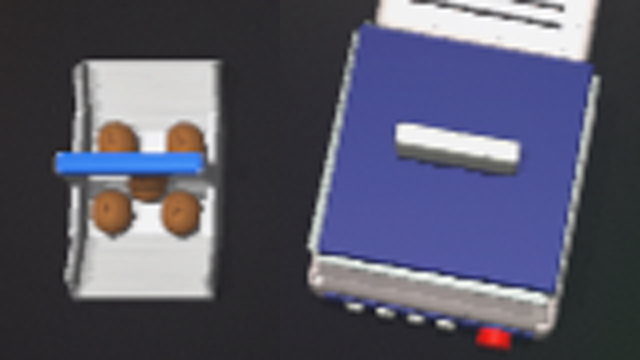

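The crop confirms the silver tray with five nuts under its blue bar, and the navy lid with the white fin. Both cameras agree to within 2 mm on the fin, lid, bar and tray.

```bash
cat >> h.py <<'E'
def go(x,y,z,yaw,tilt=0,base=None):
    """print the tool-axes shift/turn units from the present pose to a target; tilt = turn about tool x, deg"""
    s=status.read_state(); p,r=(s["tcp_pos"],s["eef_rot"]) if base is None else base
    A=R.from_euler("xyz",r); B=R.from_euler("xyz",[np.pi,0,np.radians(yaw)])*R.from_euler("x",tilt,degrees=True)
    print(np.round(A.inv().apply(np.array([x,y,z])-p)/.3,3), np.round((A.inv()*B).as_rotvec(degrees=True)/360,4))
E
python3 -c "
from h import *
go(.562,0,.25,80); go(.35,-.27,.25,45)"
```

```text
[ 1.821 -1.392 -0.062] [-0.0002 -0.0002 -0.1845]
[ 0.923 -0.683 -0.063] [-0.0002 -0.0001 -0.0873]
```

Emit:
move_arm --moves "0.92 -0.68 -0.06 0 0 -0.09 -1;0.92 -0.68 -0.06 0 0 -0.09 -1;0.92 -0.68 -0.06 0 0 -0.09 -1;0.92 -0.68 -0.06 0 0 -0.09 -1;0.92 -0.68 -0.06 0 0 -0.09 -1;0.92 -0.68 -0.06 0 0 -0.09 -1;0.92 -0.68 -0.06 0 0 -0.09 -1;0.92 -0.68 -0.06 0 0 -0.09 -1;0.92 -0.68 -0.06 0 0 -0.09 -1"

```text
time_s: 1.0
tcp_pos: [0.3499, -0.2707, 0.2492]
eef_rot: [-3.141, 0.0, 0.806]
ft_force: [-0.1, -0.1, 0.2]
grip_width: 0.0854
gripper_force: 0.0
```

```bash
python3 -c "
from h import *
print(status.read_state()['joint_positions'],status.read_state()['tcp_pos']);go(.562,0,.25,80)"
```

```text
[-9.11304822e-01  4.87210735e-02  1.74301156e+00 -4.62866263e-04
  1.35000520e+00 -1.46016922e-01] [ 0.34988344 -0.27071999  0.24919608]
[ 1.141 -0.115 -0.003] [-0.0001  0.0001 -0.094 ]
```

Emit:
move_arm --moves "1 -0.1 0 0 0 -0.094 -1;1 -0.1 0 0 0 -0.094 -1;1 -0.1 0 0 0 -0.094 -1;1 -0.1 0 0 0 -0.094 -1;1 -0.1 0 0 0 -0.094 -1;1 -0.1 0 0 0 -0.094 -1;1 -0.1 0 0 0 -0.094 -1;1 -0.1 0 0 0 -0.094 -1"

```text
time_s: 1.8
tcp_pos: [0.5365, -0.0358, 0.2484]
eef_rot: [-3.14, 0.001, 1.394]
ft_force: [-0.9, -0.9, 0.0]
grip_width: 0.0857
gripper_force: 0.0
```

```bash
python3 -c "
from h import *
i,w=cloud('wrist');cv2.imwrite('pics/w1.png',i)
hsv=cv2.cvtColor(i,cv2.COLOR_BGR2HSV);z=w[...,2]
m=(hsv[...,1]<60)&(hsv[...,2]>120)&(z>.17)&(z<.2)&(abs(w[...,0]-.562)<.05)&(abs(w[...,1])<.07)
if m.sum()>20: rect(w,m,'fin')
go(.562,0,.25,80);go(.562,0,.156,80);print(status.read_state()['tcp_pos'])"
```

```text
fin 2467 c 560 -1 size 89 15 long-axis deg 80.2 zmed 188.0
[ 0.135  0.064 -0.005] [-0.0003  0.0001 -0.0007]
[0.136 0.064 0.308] [-0.0003  0.0001 -0.0007]
[ 0.53597588 -0.03659667  0.24859745]
```

View pics/w1.png

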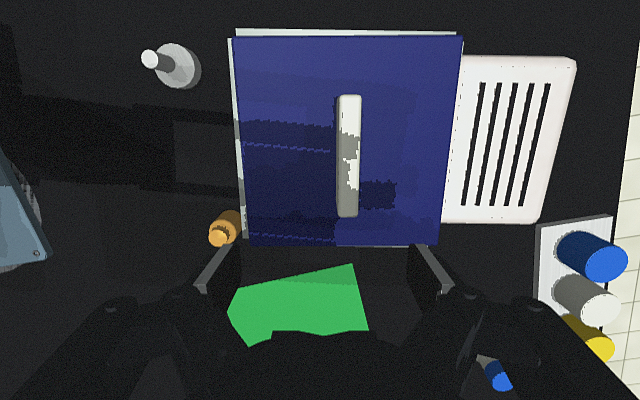

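The wrist view shows the white fin at (348,155), aligned with the fingers, at (0.561, -0.001), which agrees with the first measurement.

Emit:
move_arm --moves "0.133 0.06 0 0 0 0 -1;0.133 0.06 0.12 0 0 0 -1;0.133 0.06 0.22 0 0 0 -1;0.133 0.06 0.28 0 0 0 -1;0.133 0.06 0.305 0 0 0 -1;0.133 0.06 0.305 0 0 0 -1;0.133 0.06 0.305 0 0 0 1;0.133 0.06 0.305 0 0 0 1;0.133 0.06 0.305 0 0 0 1;0.133 0.06 0.305 0 0 0 1" --newtons 50

```text
time_s: 2.85
tcp_pos: [0.5616, 0.001, 0.1586]
eef_rot: [3.14, 0.0, 1.393]
ft_force: [-0.4, -0.1, -0.3]
grip_width: 0.028
gripper_force: 0.0
```

Emit:
move_arm --moves "0 0 0 0 0 0 1;0 0 0 0 0 0 1;0 0 0 0 0 0 1;0 0 -0.03 0 0 0 1;0 0 -0.07 0 0 0 1;0 0 -0.13 0 0 0 1;0 0 -0.2 0 0 0 1;0 0 -0.25 0 0 0 1;0 0 -0.27 0 0 0 1;0 0 -0.27 0 0 0 1"

```text
time_s: 3.85
tcp_pos: [0.5617, 0.001, 0.2399]
eef_rot: [3.14, -0.0, 1.393]
ft_force: [-1.7, 0.0, -2.3]
grip_width: 0.0153
gripper_force: 49.1
```

```bash
python3 -c "
from h import *
print(status.read_state()['joint_positions'])
go(.452,-.313,.24,94);go(.51,-.16,.24,87)"
```

```text
[-1.96890079e-01  2.72778701e-01  1.49452677e+00  5.68709612e-05
  1.37227836e+00 -1.90035486e-02]
[-1.095e+00 -1.750e-01 -1.000e-03] [ 0.0003  0.     -0.0394]
[-0.559 -0.075 -0.   ] [ 0.0003  0.     -0.02  ]
```

Emit:
move_arm --moves "-0.1 -0.015 0 0 0 -0.004 1;-0.25 -0.037 0 0 0 -0.009 1;-0.4 -0.06 0 0 0 -0.015 1;-0.55 -0.087 0 0 0 -0.02 1;-0.7 -0.11 0 0 0 -0.025 1;-0.83 -0.13 0 0 0 -0.03 1;-0.93 -0.15 0 0 0 -0.035 1;-0.98 -0.16 0 0 0 -0.039 1;-1 -0.165 0 0 0 -0.039 1;-1 -0.165 0 0 0 -0.039 1"

```text
time_s: 4.85
tcp_pos: [0.4588, -0.2856, 0.2379]
eef_rot: [-3.14, -0.001, 1.636]
ft_force: [0.6, -0.0, -2.9]
grip_width: 0.0151
gripper_force: 49.0
```

```bash
python3 -c "
from h import *
i,w=cloud('top');cv2.imwrite('pics/t1.png',i)
hsv=cv2.cvtColor(i,cv2.COLOR_BGR2HSV).astype(int)
w2=np.load('top0.npz');m=(hsv[...,0]>105)&(hsv[...,1]>80)&(w[...,2]>.16)&(w[...,2]<.26)
rect(w,m,'lid')
go(.452,-.313,.24,94);go(.452,-.313,.027,94)"
```

```text
lid 1140 c 481 -282 size 216 133 long-axis deg 60.1 zmed 228.0
[-0.092 -0.03  -0.006] [-0.0001 -0.0002 -0.0006]
[-0.093 -0.03   0.704] [-0.0001 -0.0002 -0.0006]
```

View pics/t1.png

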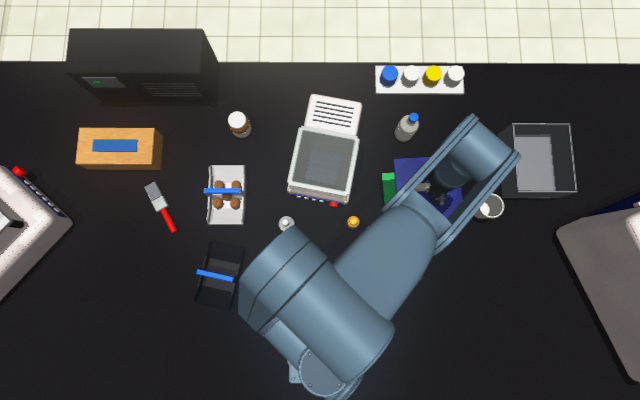

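The hopper is open, and the lid hangs level above the mat at about (425,185).

Emit:
move_arm --moves "-0.092 -0.03 0.05 0 0 0 1;-0.092 -0.03 0.15 0 0 0 1;-0.092 -0.03 0.28 0 0 0 1;-0.092 -0.03 0.41 0 0 0 1;-0.092 -0.03 0.53 0 0 0 1;-0.092 -0.03 0.61 0 0 0 1;-0.092 -0.03 0.65 0 0 0 1;-0.092 -0.03 0.67 0 0 0 1;-0.092 -0.03 0.68 0 0 0 1;-0.092 -0.03 0.68 0 0 0 1"

```text
time_s: 5.9
tcp_pos: [0.453, -0.3139, 0.0356]
eef_rot: [3.141, 0.001, 1.638]
ft_force: [-1.2, 0.8, -2.6]
grip_width: 0.0151
gripper_force: 48.9
```

Emit:
move_arm --moves "0 0 0.004 0 0 0 1;0 0 0.008 0 0 0 1;0 0 0.011 0 0 0 1;0 0 0.011 0 0 0 1"

```text
time_s: 6.3
tcp_pos: [0.4523, -0.3137, 0.0317]
eef_rot: [3.141, 0.0, 1.638]
ft_force: [-0.6, 0.4, -2.4]
grip_width: 0.0152
gripper_force: 48.9
```

Emit:
move_arm --moves "0 0 0.003 0 0 0 1;0 0 0.005 0 0 0 1;0 0 0.006 0 0 0 1;0 0 0.006 0 0 0 1"

```text
time_s: 6.7
tcp_pos: [0.4523, -0.3136, 0.0296]
eef_rot: [-3.142, -0.0, 1.638]
ft_force: [-0.1, -0.1, -2.5]
grip_width: 0.0151
gripper_force: 48.9
```

Emit:
move_arm --moves "0 0 0.003 0 0 0 1;0 0 0.005 0 0 0 1;0 0 0.006 0 0 0 1;0 0 0.006 0 0 0 1"

```text
time_s: 7.1
tcp_pos: [0.4524, -0.3137, 0.0288]
eef_rot: [3.141, 0.0, 1.638]
ft_force: [-1.7, 0.8, 6.0]
grip_width: 0.0153
gripper_force: 50.2
```

Contact at the right height. Release and rise.

Emit:
move_arm --moves "0 0 0 0 0 0 -0.2;0 0 0 0 0 0 -0.2;0 0 0 0 0 0 -0.2;0 0 0 0 0 0 -0.2;0 0 -0.05 0 0 0 -0.2;0 0 -0.15 0 0 0 -1;0 0 -0.3 0 0 0 -1;0 0 -0.45 0 0 0 -1;0 0 -0.6 0 0 0 -1;0 0 -0.65 0 0 0 -1"

```text
time_s: 8.1
tcp_pos: [0.4539, -0.3153, 0.2284]
eef_rot: [3.136, 0.007, 1.638]
ft_force: [0.7, -0.8, -0.6]
grip_width: 0.0854
gripper_force: 0.0
```

```bash
python3 -c "
from h import *
i,w=cloud('side')
hsv=cv2.cvtColor(i,cv2.COLOR_BGR2HSV).astype(int)
m=(hsv[...,0]>105)&(hsv[...,1]>80)&(abs(w[...,0]-.452)<.13)&(abs(w[...,1]+.313)<.13)&(w[...,2]>.008)&(w[...,2]<.05)
rect(w,m,'lid'); m=(hsv[...,0]>45)&(hsv[...,0]<75)&(hsv[...,1]>150); m[:145]=0;m[205:]=0;m[:,:325]=0;m[:,400:]=0; rect(w,m,'mat')
go(.475,.312,.23,90); go(.49,-.05,.25,90)"
```

```text
lid 946 c 464 -313 size 186 156 long-axis deg -84.1 zmed 17.0
mat 453 c 512 -261 size 282 149 long-axis deg -43.7 zmed 1.0
[ 2.082  0.21  -0.018] [0.001  0.0012 0.0107]
[ 0.874  0.179 -0.076] [0.001  0.0012 0.0107]
```

Emit:
move_arm --moves "0.17 0.04 -0.02 0 0 0.01 -1;0.34 0.07 -0.04 0 0 0.01 -1;0.5 0.1 -0.06 0 0 0.01 -1;0.66 0.14 -0.08 0 0 0.01 -1;0.82 0.17 -0.08 0 0 0.01 -1;0.98 0.18 -0.08 0 0 0.01 -1;1 0.18 -0.08 0 0 0.01 -1;1 0.18 -0.08 0 0 0.01 -1"

```text
time_s: 8.95
tcp_pos: [0.4855, -0.0091, 0.246]
eef_rot: [-3.14, -0.0, 1.579]
ft_force: [0.8, -0.7, -0.1]
grip_width: 0.0853
gripper_force: 0.0
```

```bash
python3 -c "
from h import *
print(status.read_state()['joint_positions']);go(.475,.312,.23,90);go(.475,.25,.23,90)"
```

```text
[-2.48828059e-01  1.32404629e-01  1.65711737e+00 -1.83739069e-04
  1.35345786e+00 -2.56792602e-01]
[ 1.071 -0.026  0.054] [-0.0002 -0.      0.0013]
[ 0.864 -0.028  0.054] [-0.0002 -0.      0.0013]
```

Emit:
move_arm --moves "0.17 -0.005 0.01 0 0 0 -1;0.34 -0.01 0.02 0 0 0 -1;0.5 -0.015 0.03 0 0.005 0 -1;0.66 -0.02 0.04 0 0.01 0 -1;0.8 -0.03 0.04 0 0.02 0 -1;0.9 -0.03 0.04 0 0.03 0 -1;0.9 -0.03 0.04 0 0.04 0 -1;0.9 -0.03 0.04 0 0.04 0 -1"

```text
time_s: 9.75
tcp_pos: [0.4764, 0.2571, 0.2336]
eef_rot: [-3.14, -0.251, 1.572]
ft_force: [-0.6, -1.1, -0.5]
grip_width: 0.0853
gripper_force: 0.0
```

```bash
python3 -c "
from h import *
s=status.read_state();print(s['joint_positions'],s['tcp_pos'],s['eef_rot']);
i,w=cloud('wrist');hsv=cv2.cvtColor(i,cv2.COLOR_BGR2HSV).astype(int)
m=(hsv[...,0]>100)&(hsv[...,0]<125)&(hsv[...,1]>120)&(abs(w[...,0]-.475)<.04)&(abs(w[...,1]-.312)<.08)&(w[...,2]>.07)
rect(w,m,'bar')
go(.475,.312,.2,90);go(.475,.312,.067,90)"
```

```text
[0.12021012 0.18625059 1.65079715 0.25993806 1.28535767 0.04763712] [0.47641261 0.25714068 0.23359802] [-3.1397766  -0.2507825   1.57196908]
bar 1580 c 473 310 size 110 16 long-axis deg -89.8 zmed 94.0
[ 0.15  -0.005  0.155] [-0.0002 -0.0397  0.0001]
[ 0.04  -0.004  0.585] [-0.0002 -0.0397  0.0001]
```

```bash
cat > fk.py <<'E'
from h import *
from scipy.optimize import least_squares
D=[([-1.53678,.25929,1.53593,0,1.34799,-.2028],[.129,-.5342,.2306],[-3.14,0,.2368]),
([-.9113,.04872,1.74301,-.00046,1.35,-.146],[.3499,-.2707,.2492],[-3.141,0,.806]),
([-.19689,.27278,1.49453,0,1.37228,-.019],[.5617,.001,.2399],[3.14,0,1.393]),
([-.24883,.1324,1.65712,-.00018,1.35346,-.25679],[.4855,-.0091,.246],[-3.14,0,1.579]),
([.12021,.18625,1.6508,.25994,1.28536,.04764],[.47641,.25714,.2336],[-3.13978,-.25078,1.57197])]
def fk(q,g):
    a2,d4,e,L,h,a1=g
    B=R.from_euler("z",q[0]); s=q[1]+q[2]
    Rt=B*R.from_euler("y",s)*R.from_euler("z",q[3])*R.from_euler("y",q[4])*R.from_euler("z",q[5])
    wc=B.apply([a1+a2*np.sin(q[1])+d4*np.sin(s),e,h+a2*np.cos(q[1])+d4*np.cos(s)])
    return wc+L*Rt.apply([0,0,1]),Rt
f=least_squares(lambda g:np.ravel([fk(q,g)[0]-p for q,p,_ in D]),[.4,.4,.11,.2,.3,0])
G=f.x
C=fk(D[0][0],G)[1].inv()*R.from_euler("xyz",D[0][2])
def ik(p,Rt,q0):
    lo=np.array([-3.14,-.91,.19,-1.22,.22,-3.12])+.03;hi=np.array([3.14,2.08,2.58,4.36,2.71,3.12])-.03
    def err(q):
        P,r=fk(q,G); return np.r_[(P-p)*5,((r*C).inv()*Rt).as_rotvec()]
    s=least_squares(err,np.clip(q0,lo+1e-3,hi-1e-3),bounds=(lo,hi)); return s.x,np.abs(s.fun).max()
if __name__=="__main__":
    print(G.round(4),np.abs(f.fun).max().round(4),[np.round(np.degrees(((fk(q,G)[1]*C).inv()*R.from_euler("xyz",r)).magnitude()),2) for q,p,r in D])
    for yaw0,sg in((-10,1),(170,-1)):
        q=np.array([.1,.2,1.6,.0,1.3,1.7 if yaw0<0 else -1.3])
        for t in range(0,91,15):
            th=np.radians(t); u=R.from_euler("z",-10,degrees=True).apply([0,-1,0])   # pour direction
            bar_lip=np.array([97*np.cos(th)-61*np.sin(th),-97*np.sin(th)-61*np.cos(th)])/1000
            lip=np.array([.5615,0,.157])-u*.045
            bar=lip-u*bar_lip[0]-np.array([0,0,bar_lip[1]])
            Rt=R.from_euler("xyz",[np.pi,0,np.radians(yaw0)])*R.from_euler("x",sg*t,degrees=True)
            p=bar+.019*Rt.apply([0,0,1])
            q,e=ik(p,Rt,q); print(yaw0,t,p.round(3),q.round(2),round(e,4))
E
python3 fk.py
```

```text
[ 0.5373  0.4249  0.1109  0.3532  0.159  -0.013 ] 0.0024 [np.float64(0.0), np.float64(0.05), np.float64(0.03), np.float64(0.02), np.float64(0.02)]
-10 0 [0.586 0.14  0.199] [ 0.05  0.37  1.46 -0.    1.31  1.79] 0.0
-10 15 [0.584 0.126 0.223] [-0.13  0.3   1.53  0.27  1.31  1.54] 0.0
-10 30 [0.58  0.106 0.242] [-0.32  0.28  1.59  0.53  1.38  1.29] 0.0
-10 45 [0.576 0.083 0.255] [-0.5   0.32  1.65  0.74  1.5   1.07] 0.0
-10 60 [0.571 0.056 0.262] [-0.64  0.4   1.7   0.89  1.65  0.89] 0.0
-10 75 [0.567 0.029 0.262] [-0.73  0.52  1.74  1.    1.8   0.73] 0.0
-10 90 [0.562 0.003 0.254] [-0.79  0.68  1.76  1.08  1.95  0.61] 0.0
170 0 [0.586 0.14  0.199] [ 0.05  0.37  1.46  0.    1.31 -1.35] 0.0
170 15 [0.584 0.126 0.223] [-0.13  0.3   1.53  0.27  1.31 -1.6 ] 0.0
170 30 [0.58  0.106 0.242] [-0.32  0.28  1.59  0.53  1.38 -1.85] 0.0
170 45 [0.576 0.083 0.255] [-0.5   0.32  1.65  0.74  1.5  -2.07] 0.0
170 60 [0.571 0.056 0.262] [-0.64  0.4   1.7   0.89  1.65 -2.26] 0.0
170 75 [0.567 0.029 0.262] [-0.73  0.52  1.74  1.    1.8  -2.41] 0.0
170 90 [0.562 0.003 0.254] [-0.79  0.68  1.76  1.08  1.95 -2.54] 0.0
```

Emit:
move_arm --moves "0.08 -0.01 0.06 0 -0.02 0 -1;0.15 -0.01 0.12 0 -0.04 0 -1;0.148 -0.01 0.16 0 -0.0397 0 -1;0.12 -0.01 0.28 0 -0.0397 0 -1;0.09 -0.01 0.4 0 -0.0397 0 -1;0.06 -0.01 0.5 0 -0.0397 0 -1;0.045 -0.01 0.56 0 -0.0397 0 -1;0.037 -0.01 0.585 0 -0.0397 0 -1;0.037 -0.01 0.585 0 -0.0397 0 -1"

```text
time_s: 10.7
tcp_pos: [0.4725, 0.3125, 0.0667]
eef_rot: [-3.14, -0.001, 1.574]
ft_force: [0.0, 1.3, -0.6]
grip_width: 0.0853
gripper_force: 0.0
```

Emit:
move_arm --moves "0 0 0 0 0 0 1;0 0 0 0 0 0 1;0 0 0 0 0 0 1;0 0 0 0 0 0 1;0 0 0 0 0 0 1;0 0 0 0 0 0 1;0 0 0 0 0 0 1;0 0 -0.01 0 0 0 1;0 0 -0.03 0 0 0 1;0 0 -0.05 0 0 0 1" --newtons 80

```text
time_s: 11.7
tcp_pos: [0.4718, 0.3133, 0.0823]
eef_rot: [-3.14, -0.001, 1.575]
ft_force: [-1.1, 0.8, -3.8]
grip_width: 0.0146
gripper_force: 78.3
```

Emit:
move_arm --moves "0 0 -0.04 0 0 0 1;0 0 -0.1 0 0 0 1;0 0 -0.17 0 0 0 1;0 0 -0.24 0 0 0 1;0 0 -0.31 0 0 0 1;0 0 -0.38 0 0 0 1;0 0 -0.45 0 0 0 1;0 0 -0.51 0 0 0 1;0 0 -0.55 0 0 0 1;0 0 -0.57 0 0 0 1"

```text
time_s: 12.7
tcp_pos: [0.4729, 0.3135, 0.2554]
eef_rot: [3.14, -0.003, 1.575]
ft_force: [-0.5, 1.2, -5.2]
grip_width: 0.0148
gripper_force: 78.3
```

```bash
python3 -c "
from h import *
go(.59,.20,.25,170)"
```

```text
[-0.38   0.389  0.018] [ 6.000e-04 -1.000e-04 -2.215e-01]
```

Emit:
move_arm --moves "-0.01 0.01 0 0 0 -0.006 1;-0.03 0.03 0 0 0 -0.017 1;-0.06 0.06 0 0 0 -0.03 1;-0.09 0.09 0 0 0 -0.045 1;-0.12 0.12 0 0 0 -0.06 1;-0.15 0.15 0 0 0 -0.075 1;-0.18 0.18 0 0 0 -0.09 1;-0.21 0.21 0 0 0 -0.105 1;-0.24 0.24 0 0 0 -0.12 1;-0.27 0.27 0 0 0 -0.135 1"

```text
time_s: 13.7
tcp_pos: [0.5538, 0.2321, 0.2526]
eef_rot: [-3.141, -0.002, 2.427]
ft_force: [-0.4, 0.8, -3.9]
grip_width: 0.0144
gripper_force: 78.3
```

```bash
python3 -c "
from h import *
go(.59,.20,.25,170)"
```

```text
[-0.161 -0.002  0.008] [ 0.0001 -0.0004 -0.0859]
```

Emit:
move_arm --moves "-0.03 0 0 0 0 -0.015 1;-0.06 0 0 0 0 -0.03 1;-0.09 0 0 0 0 -0.045 1;-0.115 0 0 0 0 -0.06 1;-0.135 0 0 0 0 -0.07 1;-0.15 0 0 0 0 -0.08 1;-0.16 0 0 0 0 -0.086 1;-0.16 0 0 0 0 -0.086 1;-0.16 0 0 0 0 -0.086 1"

```text
time_s: 14.6
tcp_pos: [0.5897, 0.2011, 0.2528]
eef_rot: [3.14, -0.002, 2.963]
ft_force: [0.0, 0.9, -3.9]
grip_width: 0.0148
gripper_force: 78.3
```

```bash
cat > pour.py <<'E'
from h import *
import sys
def pose(t,inset=.045,zl=.160):
    th=np.radians(t); u=R.from_euler("z",-10,degrees=True).apply([0,-1,0])
    lx,lz=np.array([97*np.cos(th)-61*np.sin(th),-97*np.sin(th)-61*np.cos(th)])/1000
    bar=np.array([.5615,0,zl])-u*inset-u*lx-np.array([0,0,lz])
    Rt=R.from_euler("xyz",[np.pi,0,np.radians(170)])*R.from_euler("x",-t,degrees=True)
    return bar+.019*Rt.apply([0,0,1])
if __name__=="__main__":
    s=status.read_state(); print(s['tcp_pos'],s['eef_rot'])
    for t in map(float,sys.argv[1:]): print(t,end=" "); go(*pose(t),170,-t)
E
python3 - <<'E'
from h import *
i,w=cloud('side');cv2.imwrite('pics/s2.png',i)
E
python3 pour.py 0 10 20 30 40 50
```

```text
[0.58971737 0.20114688 0.25297078] [ 3.14001763e+00 -1.51536435e-03  2.96274791e+00]
0.0 [-0.025 -0.203  0.17 ] [ 0.0003 -0.0002 -0.0007]
10.0 [-0.025 -0.233  0.115] [-0.0275 -0.0002 -0.0007]
20.0 [-0.025 -0.271  0.067] [-0.0553 -0.0001 -0.0007]
30.0 [-0.025 -0.317  0.026] [-0.0831 -0.0001 -0.0007]
40.0 [-0.025 -0.369 -0.006] [-0.1109  0.     -0.0007]
50.0 [-0.026 -0.426 -0.028] [-1.386e-01  1.000e-04 -7.000e-04]
```

View pics/s2.png

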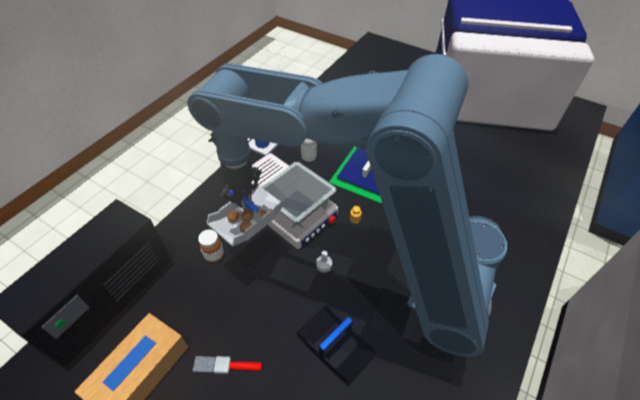

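The tray with all nuts hangs level beside the open hopper (235,222), and the lid lies on the mat (365,172). I'll approach with a slight tilt first.

Emit:
move_arm --moves "-0.005 -0.02 0.005 -0.003 0 0 1;-0.01 -0.06 0.015 -0.01 0 0 1;-0.015 -0.1 0.025 -0.018 0 0 1;-0.02 -0.14 0.035 -0.027 0 0 1;-0.025 -0.18 0.045 -0.036 0 0 1;-0.025 -0.22 0.055 -0.045 0 0 1;-0.025 -0.25 0.062 -0.052 0 0 1;-0.025 -0.266 0.066 -0.055 0 0 1;-0.025 -0.271 0.067 -0.0555 0 0 1;-0.025 -0.271 0.067 -0.0555 0 0 1"

```text
time_s: 15.65
tcp_pos: [0.5832, 0.1195, 0.2334]
eef_rot: [2.791, -0.0, 2.963]
ft_force: [0.3, 0.6, -4.3]
grip_width: 0.0145
gripper_force: 78.4
```

```bash
python3 pour.py 25 30 35 40 45 50
```

```text
[0.5831953  0.11952518 0.23336593] [ 2.79149852e+00 -9.02487867e-05  2.96301221e+00]
25.0 [ 0.002 -0.013 -0.025] [-0.0137  0.0002 -0.0006]
30.0 [ 0.002 -0.029 -0.051] [-0.0276  0.0003 -0.0006]
35.0 [ 0.002 -0.047 -0.076] [-0.0415  0.0003 -0.0006]
40.0 [ 0.002 -0.067 -0.1  ] [-0.0554  0.0003 -0.0006]
45.0 [ 0.002 -0.089 -0.121] [-0.0693  0.0003 -0.0006]
50.0 [ 0.001 -0.113 -0.14 ] [-0.0832  0.0004 -0.0005]
```

Emit:
move_arm --moves "0 -0.007 -0.012 -0.007 0 0 1;0 -0.013 -0.025 -0.0137 0 0 1;0 -0.021 -0.038 -0.0207 0 0 1;0 -0.029 -0.051 -0.0276 0 0 1;0 -0.038 -0.064 -0.0345 0 0 1;0 -0.047 -0.076 -0.0415 0 0 1;0 -0.057 -0.088 -0.0485 0 0 1;0 -0.067 -0.1 -0.0554 0 0 1;0 -0.078 -0.11 -0.0623 0 0 1;0 -0.089 -0.121 -0.0693 0 0 1"

```text
time_s: 16.65
tcp_pos: [0.5769, 0.0834, 0.2587]
eef_rot: [2.356, 0.001, 2.965]
ft_force: [0.4, 1.0, -3.7]
grip_width: 0.0148
gripper_force: 78.7
```

```bash
python3 pour.py 50 55 60 65 70 75; python3 -c "
from h import *
for n in('side','top'):
    i,w=cloud(n);np.savez(n+'p.npz',i=i,w=w)
    hsv=cv2.cvtColor(i,cv2.COLOR_BGR2HSV).astype(int)
    m=((hsv[...,0]>4)&(hsv[...,0]<18)&(hsv[...,1]>90)&(hsv[...,2]>50)&(abs(w[...,0]-.57)<.13)&(abs(w[...,1]-.05)<.2)).astype(np.uint8)
    k,l,st,c=cv2.connectedComponentsWithStats(m)
    for j in range(1,k):
        if st[j,4]>12: print(n,c[j].round(),st[j,4],np.nanmedian(w[l==j],0).round(3))
"
```

```text
[0.57689043 0.08335542 0.25865285] [2.35576150e+00 1.43366862e-03 2.96542367e+00]
50.0 [ 0.002 -0.016 -0.029] [-0.0138  0.0003 -0.    ]
55.0 [ 0.002 -0.032 -0.055] [-0.0277  0.0003  0.    ]
60.0 [ 0.002 -0.05  -0.08 ] [-0.0416  0.0003  0.    ]
65.0 [ 0.002 -0.07  -0.103] [-0.0555  0.0003  0.    ]
70.0 [ 0.002 -0.092 -0.125] [-0.0694  0.0003  0.0001]
75.0 [ 0.002 -0.116 -0.144] [-0.0833  0.0003  0.0001]
side [302. 200.] 151 [0.532 0.012 0.093]
side [290. 193.] 22 [ 0.592 -0.01   0.093]
top [247. 125.] 15 [0.693 0.246 0.068]
top [328. 157.] 68 [ 0.584 -0.014  0.089]
top [326. 169.] 248 [ 0.541 -0.004  0.094]
```

Nuts are already in the hopper. I'll keep tilting slowly.

Emit:
move_arm --moves "0 -0.008 -0.014 -0.007 0 0 1;0 -0.016 -0.029 -0.0138 0 0 1;0 -0.024 -0.042 -0.0207 0 0 1;0 -0.032 -0.055 -0.0277 0 0 1;0 -0.041 -0.068 -0.0346 0 0 1;0 -0.05 -0.08 -0.0416 0 0 1;0 -0.06 -0.092 -0.0486 0 0 1;0 -0.07 -0.103 -0.0555 0 0 1;0 -0.081 -0.114 -0.0625 0 0 1;0 -0.092 -0.125 -0.0694 0 0 1"

```text
time_s: 17.75
tcp_pos: [0.5684, 0.0369, 0.265]
eef_rot: [1.916, -0.0, 2.963]
ft_force: [0.7, 0.1, -3.2]
grip_width: 0.0146
gripper_force: 78.9
```

```bash
python3 -c "
from h import *
S=[]
for n,(a,b,c,d) in (('side',(210,350,150,250)),('top',(250,390,100,200))):
    i,w=cloud(n);S.append(cv2.resize(i[c:d,a:b],None,fx=4,fy=4,interpolation=2)[:300 if 0 else 400,:])
cv2.imwrite('pics/p.png',cv2.resize(np.hstack(S),(800,286)))
"
```

```text
(no output)
```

View pics/p.png

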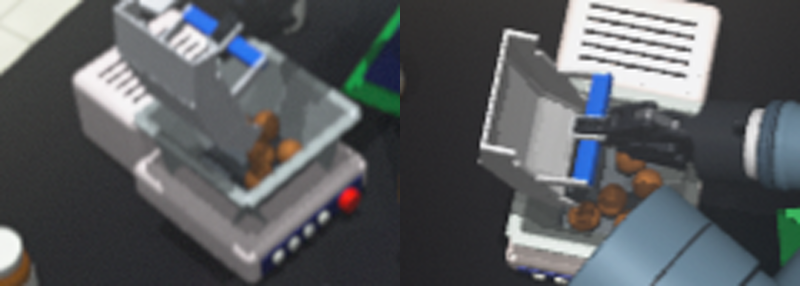

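In the right-hand view five nuts lie in the hopper, at about (630,160), (648,183), (612,198), (585,213) and (622,220). The tray floor is bare. I'll lift it, level it and carry it back.

```bash
python3 -c "
from h import *
go(.58,.10,.29,170,-40);go(.59,.18,.27,170,0)"
```

```text
[-0.     0.155  0.173] [ 0.0839  0.0004 -0.0009]
[0.014 0.183 0.448] [ 0.195  0.    -0.001]
```

Emit:
move_arm --moves "0 0.06 0.06 0.02 0 0 1;0 0.11 0.12 0.045 0 0 1;0 0.155 0.173 0.07 0 0 1;0.004 0.162 0.24 0.095 0 0 1;0.008 0.17 0.31 0.12 0 0 1;0.011 0.176 0.37 0.143 0 0 1;0.013 0.18 0.41 0.165 0 0 1;0.014 0.182 0.44 0.183 0 -0.001 1;0.014 0.183 0.448 0.195 0 -0.001 1;0.014 0.183 0.448 0.195 0 -0.001 1"

```text
time_s: 18.85
tcp_pos: [0.5886, 0.1849, 0.2703]
eef_rot: [-3.139, 0.001, 2.974]
ft_force: [0.4, 0.7, -3.9]
grip_width: 0.0145
gripper_force: 78.7
```

```bash
python3 -c "
from h import *
go(.59,.18,.27,170,0);go(.48,.31,.2,90)"
```

```text
[-0.007 -0.015  0.001] [-0.0004  0.0001  0.0011]
[0.427 0.351 0.233] [-0.0003  0.0004  0.2233]
```

Emit:
move_arm --moves "0.03 0.02 0 0 0 0.015 1;0.07 0.06 0.01 0 0 0.035 1;0.12 0.1 0.02 0 0 0.058 1;0.17 0.14 0.04 0 0 0.08 1;0.22 0.18 0.06 0 0 0.103 1;0.27 0.22 0.08 0 0 0.126 1;0.32 0.26 0.11 0 0 0.15 1;0.36 0.3 0.14 0 0 0.174 1;0.4 0.33 0.17 0 0 0.197 1;0.427 0.351 0.2 0 0 0.2233 1"

```text
time_s: 19.85
tcp_pos: [0.4806, 0.3065, 0.2096]
eef_rot: [3.142, 0.001, 1.573]
ft_force: [0.1, 0.7, -2.4]
grip_width: 0.0147
gripper_force: 78.8
```

Emit:
move_arm --moves "0 0 0 0 0 0 1;0 0 0 0 0 0 1"

```text
time_s: 20.05
tcp_pos: [0.482, 0.3058, 0.2102]
eef_rot: [3.14, 0.003, 1.584]
ft_force: [0.1, -0.4, -3.5]
grip_width: 0.0145
gripper_force: 78.8
```

```bash
python3 -c "
from h import *
for n in('side','top'):
    i,w=cloud(n)
    hsv=cv2.cvtColor(i,cv2.COLOR_BGR2HSV).astype(int)
    m=((hsv[...,0]>4)&(hsv[...,0]<18)&(hsv[...,1]>90)&(hsv[...,2]>50)&(abs(w[...,0]-.5)<.22)&(w[...,1]<.45)&(w[...,1]>-.2)).astype(np.uint8)
    k,l,st,c=cv2.connectedComponentsWithStats(m)
    for j in range(1,k):
        if st[j,4]>12: print(n,c[j].round(),st[j,4],np.nanmedian(w[l==j],0).round(3))
    if n=='top': cv2.imwrite('pics/t3.png',i)
s=status.read_state();print(s['tcp_pos'],s['eef_rot'])
go(.474,.312,.0665,90)"
```

```text
side [303. 205.] 171 [0.532 0.001 0.088]
side [211. 248.] 121 [0.679 0.29  0.072]
top [241. 128.] 92 [0.679 0.261 0.07 ]
top [333. 159.] 168 [ 0.579 -0.031  0.088]
top [322. 174.] 258 [ 0.527 -0.002  0.089]
[0.482769   0.30583378 0.21070538] [3.13844315e+00 2.81128574e-03 1.58237575e+00]
[ 0.022 -0.031  0.481] [0.0005 0.0004 0.0018]
```

View pics/t3.png

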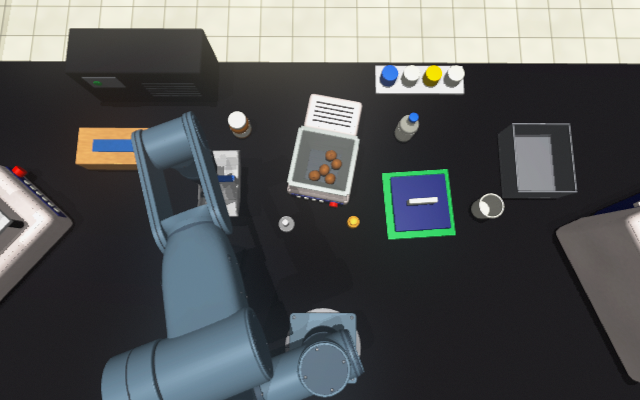

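The hopper holds all five nuts around (325,168), the lid is centred on the mat (420,203), and the tray hangs empty at (227,180). I'll set it down at its old place.

Emit:
move_arm --moves "0.01 -0.01 0.03 0 0 0.001 1;0.022 -0.025 0.09 0 0 0.0018 1;0.022 -0.028 0.16 0 0 0.0018 1;0.022 -0.028 0.23 0 0 0.0018 1;0.022 -0.028 0.3 0 0 0.0018 1;0.022 -0.028 0.36 0 0 0.0018 1;0.022 -0.028 0.41 0 0 0.0018 1;0.022 -0.028 0.44 0 0 0.0018 1;0.022 -0.028 0.455 0 0 0.0018 1;0.022 -0.028 0.46 0 0 0.0018 1"

```text
time_s: 21.15
tcp_pos: [0.4739, 0.3126, 0.0718]
eef_rot: [3.139, 0.004, 1.57]
ft_force: [0.7, -0.5, -3.2]
grip_width: 0.0145
gripper_force: 78.7
```

Emit:
move_arm --moves "0 0 0.003 0 0 0 1;0 0 0.007 0 0 0 1;0 0 0.01 0 0 0 1;0 0 0.012 0 0 0 1;0 0 0.012 0 0 0 1"

```text
time_s: 21.65
tcp_pos: [0.4741, 0.3127, 0.0687]
eef_rot: [3.139, 0.003, 1.569]
ft_force: [0.1, -1.0, -2.9]
grip_width: 0.0143
gripper_force: 78.9
```

Emit:
move_arm --moves "0 0 0.003 0 0 0 1;0 0 0.005 0 0 0 1;0 0 0.007 0 0 0 1;0 0 0.007 0 0 0 1"

```text
time_s: 22.05
tcp_pos: [0.4747, 0.3124, 0.0681]
eef_rot: [3.137, 0.004, 1.57]
ft_force: [-0.7, -4.3, 9.1]
grip_width: 0.0143
gripper_force: 80.8
```

Emit:
move_arm --moves "0 0 0 0 0 0 -0.2;0 0 0 0 0 0 -0.2;0 0 0 0 0 0 -0.4;0 0 0 0 0 0 -0.6;0 0 -0.05 0 0 0 -0.6;0 0 -0.13 0 0 0 -0.6;0 0 -0.25 0 0 0 -0.6;0 0 -0.4 0 0 0 -0.6;0 0 -0.55 0 0 0 -0.6;0 0 -0.65 0 0 0 -0.6"

```text
time_s: 23.05
tcp_pos: [0.4741, 0.3137, 0.2648]
eef_rot: [3.135, 0.002, 1.57]
ft_force: [0.8, 0.6, -0.0]
grip_width: 0.0682
gripper_force: 0.0
```

Emit:
move_arm --moves "-0.15 0 -0.05 0 0 0 -0.6;-0.3 0 -0.1 0 0 0 -0.6;-0.45 0 -0.1 0 0 0 -0.6;-0.5 0 -0.1 0 0 0 -0.6;-0.5 0 -0.1 0 0 0 -0.6"

```text
time_s: 23.55
tcp_pos: [0.4732, 0.1614, 0.292]
eef_rot: [3.139, 0.004, 1.566]
ft_force: [-0.1, 1.1, 0.2]
grip_width: 0.0682
gripper_force: 0.0
```

```bash
python3 -c "
from h import *
i,w=cloud('side');cv2.imwrite('pics/s4.png',i)
hsv=cv2.cvtColor(i,cv2.COLOR_BGR2HSV).astype(int)
m=(hsv[...,0]>100)&(hsv[...,0]<125)&(hsv[...,1]>150)&(hsv[...,2]>100)&(abs(w[...,0]-.474)<.05)&(abs(w[...,1]-.31)<.08);rect(w,m,'bar')
z=w[...,2];m=(hsv[...,1]<50)&(hsv[...,2]>100)&(z>.01)&(z<.05)&(abs(w[...,0]-.474)<.12)&(abs(w[...,1]-.31)<.08);rect(w,m,'tray')
print(status.read_state()['time_s'],status.read_state()['tcp_pos'])"
```

```text
bar 187 c 474 310 size 112 16 long-axis deg -88.2 zmed 93.0
tray 908 c 475 312 size 195 113 long-axis deg 0.3 zmed 19.0
23.6 [0.47317781 0.16269105 0.29192567]
```

View pics/s4.png

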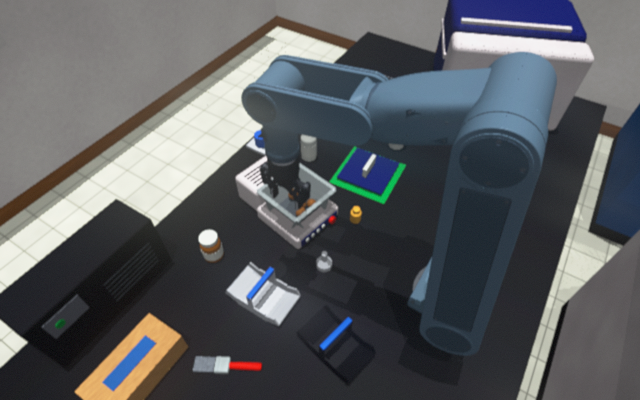

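The empty tray stands upright at (262,292), the lid is flat on the mat (370,170), and nothing else has moved. The arm is clear of everything.

```bash
python3 -c "
from cell import order
print(order.job_done())"
```

```text
the job is handed in; nothing more can be done
None
```

The job is done and handed in at 23.6 s: the lid lies flat on the green mat, all five walnuts are in the hopper, and the empty tray stands upright on the bench where it started.

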